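# Set out the gilder's vases by height

### The arm

A 6-joint arm with a two-finger parallel gripper is mounted at the origin on the work surface. World frame = base frame: x ahead of the robot, y to its left, z up, the work surface at z = 0. Lengths are in mm, angles in rad, forces in N, time in s.
With the tool pointing down it reaches from about 350 to 775 mm from the base axis. Payload 7.3 kg.
Tool frame: the origin (TCP) lies at the very end of the fingers, on their centre line; the grasp point (between the pads) lies 19 mm behind it; z points along the fingers, y is the line along which they close (so a half turn about z gives the same grasp; the last joint's range is limited). The gripper opens to 92 mm and grips with 3 to 60 N. Pads are 19 mm wide; open, the fingers measure 130 mm over their backs; the gripper's body (75 mm by 190 mm) begins 47 mm behind the grasp point.
Start: joints at [1.115, 0.342, 1.524, -0, 1.275, -0.146], TCP at [160.041, 500.032, 226.741] pointing down, gripper open.
Joint ranges: [-2.53, 2.53], [-0.77, 2.02], [0.04, 2.7], [-1, 4.14], [0.28, 2.66], [-3.11, 3.11]. Speed limits (rad/s): [2.57, 2.57, 3.14, 3.14, 3.14, 3.14].

### API

Orientations are given as [roll, pitch, yaw] about the fixed x, y, z axes, in that order (R = Rz(yaw) Ry(pitch) Rx(roll)).
In Python, from plant import get_obs, vision, workorder gives the robot as it stands.
- The arm moves only by the shell command python3 -m pendant 'ROWS' [OPENING]. ROWS is a JSON object of lists of equal length, an entry for each row: "dp": the shift along the tool's x, y, z in m, a list of three; "rotation": the turn, a rotation vector about the tool's x, y, z in rad, a list of three. A call has 1 to 8 rows; each row is the pose to reach, as a shift and turn from the pose commanded when the call began, along the tool's axes at that moment; what a row does not reach only later rows make up. A row lasts 1/8 s, in which the tool goes at most 62.5 mm and 10.7 degrees, less where a joint would pass 70% of its speed; a pose out of reach is approached as far as the arm can. A call with a gripper value outside its range is refused whole. OPENING is the finger opening in m, from 0 to 0.0918, set as the call begins (- or left out, the last holds). The fingers move at their own pace and stop on an object; the grip force is fixed at half the most. Time passes only in rows, so rows that repeat a pose let the fingers close. It gives the time, the measured TCP pose, the force, the opening and the grip force at its end, in the units of the state.
- get_obs(): the state, without advancing time (a new reading comes with each control period).
- vision.capture(name): name is "side" or "top"; returns a dict with "pixels" (400x640x3 uint8, red, green, blue), "vfov" (degrees; the focal length in pixels is half the picture's height over the tangent of half this angle, whatever the lens; pixels are square), "cx", "cy" (the principal point, pixels), "pose" (4x4, takes a point from camera to world coordinates). Camera axes: x right, y up, looking along -z (the intrinsics and any distortion apply to the point x, -y, -z); pixel columns grow to the right and rows downward; lengths in mm; the calibration is good to about 2 mm. A picture is of the moment at which its call begins. There is no depth.
- workorder.close_job(): hands the job in; it is judged then, once.
The state is a dict: "time": time; "joint_positions": joint angles; "dq": joint speeds; "tau": joint torques, N m; "tool_pos": TCP position; "tcp_rot": TCP orientation; "contact_force": force on the tool from outside, world axes, zero at the start; "moment": the same for the moment, N m; "grip_width": finger opening in mm; "finger_force": force on a finger pad.
Only numpy, scipy, OpenCV 4.12 (cv2) and the standard library are available. Lean on these libraries where they do the work, as an engineer would, in place of code of your own. Each camera call takes 0.05 s, during which the arm holds its last target. There are 200 camera calls.

### The job

The four little gilt-rimmed vases are to go on show: stand them upright on the white plinth, one in the middle of each tile, in order of height, with the tallest on the tile next to the gold star and the shortest at the far end of the row. The colours of the tiles do not matter. Do not let any vase topple over on the way.

Things in the scene. Friction and masses are not known exactly. Their poses are not given: they have to be found in the camera images.
- vase_black: Loose black enamelled porcelain vase with a thin gold band and a gold rim, the tallest of four: 110 mm tall, round, largest diameter 50 mm (the side is a straight cylinder of that diameter from 24 to 82 mm above its foot, then tapers to a neck; the dark mouth is only painted), foot 40 mm across. Stands upright on the table at the start. Origin: centre of its underside; z up its axis.
- vase_blue: Loose blue enamelled porcelain vase with a thin gold band and a gold rim, the second tallest of four: 90 mm tall, round, largest diameter 44 mm (the side is a straight cylinder of that diameter from 20 to 68 mm above its foot, then tapers to a neck; the dark mouth is only painted), foot 35 mm across. Stands upright on the table at the start. Origin: centre of its underside; z up its axis.
- vase_red: Loose red enamelled porcelain vase with a thin gold band and a gold rim, the second shortest of four: 70 mm tall, round, largest diameter 38 mm (the side is a straight cylinder of that diameter from 15 to 52 mm above its foot, then tapers to a neck; the dark mouth is only painted), foot 30 mm across. Stands upright on the table at the start. Origin: centre of its underside; z up its axis.
- vase_white: Loose white enamelled porcelain vase with a thin gold band and a gold rim, the shortest of four: 50 mm tall, round, largest diameter 32 mm (the side is a straight cylinder of that diameter from 11 to 38 mm above its foot, then tapers to a neck; the dark mouth is only painted), foot 26 mm across. Stands upright on the table at the start. Origin: centre of its underside; z up its axis.
- tile_yellow: Fixed square yellow display tile, 60 x 60 x 6 mm, one of four in a row (about 95 mm apart, slightly uneven) on the white plinth. The order of the tile colours changes and means nothing. Origin: centre of its underside, 20 mm above the table; its top face is 26 mm above the table. x points across the row, y along it.
- tile_green: Fixed square green display tile, 60 x 60 x 6 mm, one of four in a row (about 95 mm apart, slightly uneven) on the white plinth. The order of the tile colours changes and means nothing. Origin: centre of its underside, 20 mm above the table; its top face is 26 mm above the table. x points across the row, y along it.
- tile_grey: Fixed square grey display tile, 60 x 60 x 6 mm, one of four in a row (about 95 mm apart, slightly uneven) on the white plinth. The order of the tile colours changes and means nothing. Origin: centre of its underside, 20 mm above the table; its top face is 26 mm above the table. x points across the row, y along it.
- tile_brown: Fixed square brown display tile, 60 x 60 x 6 mm, one of four in a row (about 95 mm apart, slightly uneven) on the white plinth. The order of the tile colours changes and means nothing. Origin: centre of its underside, 20 mm above the table; its top face is 26 mm above the table. x points across the row, y along it.
- plinth: Fixed low white display plinth, 90 mm deep (its x), 520 mm long (its y, along the row of tiles), 20 mm high, lying beyond the vases across the robot's front. Origin: centre of its underside. A brush, a small tin and a wax block, all low (under 30 mm), lie between the vases, some 25 mm clear of them.
- star: Fixed five-armed gilded star ornament, 60 mm across, about 14 mm thick, on one end of the plinth (either end), some 80 mm beyond the nearest tile's centre and in line with the row; the plinth's other end has a plain blue round stud instead. Origin: centre of its underside, 20 mm above the table.
Things that resemble listed ones, but are neither listed nor needed, are in the scene too. What is shaped like the vase_white but green or purple is not meant. Leave any turquoise look-alike of the vase_red alone.

How it is judged:
By the outcome, as a careful person would: the job done as asked, in the order asked, and still so for the second after the job is handed in, with the robot touching nothing.
It also fails if it takes over 96 s, if anything falls off the work surface, if the arm or the gripper's body presses on something with over 40 N, if the wrist force passes 120 N, or if a joint passes its speed limit or range.

## Working session

There is one attempt and no reset: what is moved stays moved. The work goes in short steps, Python scripts to look and compute and a shell command to move; the robot and the scene stay as the last step left them, time stands still between calls to the robot, and variables do not carry over. Pictures are saved under pics/ and viewed, at most 14 in all, crops included, and the job is handed in when it is done.

```bash
ls; mkdir -p pics; python3 - <<'E'
from plant import get_obs, vision
import cv2
print(get_obs())
for n in("top","side"):
    c=vision.capture(n); print({k:v for k,v in c.items() if k!="pixels"})
    cv2.imwrite(f"pics/{n}0.png",c["pixels"][:,:,::-1])
E
```

```text
pics
{'time': 0.0, 'joint_positions': array([ 1.11495524e+00,  3.42757967e-01,  1.52502210e+00,  2.60625918e-05,
        1.27538765e+00, -1.45982485e-01]), 'dq': array([-4.36405420e-04, -5.33490500e-04,  6.16706839e-04, -2.46888400e-04,
       -9.00293671e-05,  3.82681964e-04]), 'tau': array([ 1.91674453e-04, -4.31238377e+01, -2.44217777e+01,  7.17640459e-02,
        5.60030504e-02, -1.17391501e-04]), 'tool_pos': array([159.86719251, 499.64204307, 226.02489662]), 'tcp_rot': array([-3.14003798e+00, -2.53771303e-04,  2.83172625e+00]), 'contact_force': array([ 0.52964015,  0.07691355, -0.21722487]), 'moment': array([-0.0206837 ,  0.02441002,  0.00428797]), 'finger_force': 0.0, 'grip_width': 91.89381038884652}
{'vfov': 56.22871109667902, 'cx': 316.7318268291773, 'cy': 196.5802139526437, 'pose': array([[-1.53033585e-02,  9.81272032e-01, -1.92018247e-01,
         3.41137967e+02],
       [-9.99524971e-01, -9.87517557e-03,  2.91943890e-02,
         1.57129889e+01],
       [ 2.67514235e-02,  1.92373805e-01,  9.80957023e-01,
         8.10257134e+02],
       [ 0.00000000e+00,  0.00000000e+00,  0.00000000e+00,
         1.00000000e+00]])}
{'vfov': 52.253545785848274, 'cx': 322.23571246576313, 'cy': 198.8970491386307, 'pose': array([[ 8.13791784e-01,  3.95311177e-01, -4.25995312e-01,
         1.59607776e+02],
       [-5.81115139e-01,  5.62263780e-01, -5.88357575e-01,
        -4.43753188e+02],
       [ 6.93740893e-03,  7.26352886e-01,  6.87286954e-01,
         5.80348172e+02],
       [ 0.00000000e+00,  0.00000000e+00,  0.00000000e+00,
         1.00000000e+00]])}
```

View pics/top0.png

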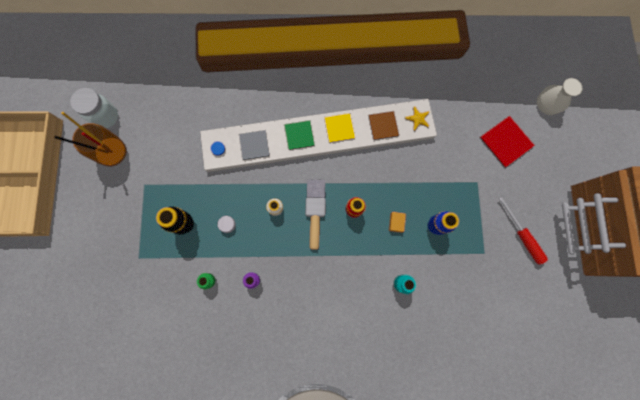

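View pics/side0.png

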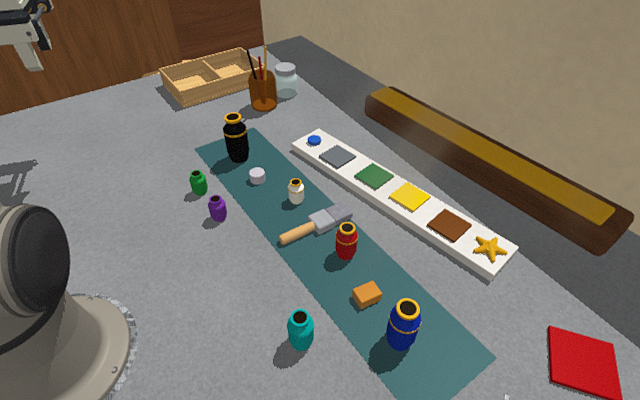

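Top view: the vases are black (172,220), white (275,207), red (356,207) and blue (444,223). Look-alikes are green (206,281) and purple (251,280) for white, turquoise (405,284) for red, and the tin (227,225). By the description I take the four gold-rimmed ones on the green mat. The star is at (418,118), next to the brown tile, so black goes to brown, blue to yellow, red to green and white to grey. Next is a close crop plus measurement.

```bash
cat > h.py <<'E'
import numpy as np, cv2
from plant import get_obs, vision
def K(c):
    return 200/np.tan(np.radians(c["vfov"]/2))
def ray(c,u,v):
    f=K(c); d=np.array([(u-c["cx"])/f,-(v-c["cy"])/f,-1]); P=c["pose"]
    return P[:3,3],P[:3,:3]@d
def onz(c,u,v,z):
    o,d=ray(c,u,v); return (o+d*(z-o[2])/d[2])
def proj(c,p):
    P=c["pose"]; q=P[:3,:3].T@(np.array(p,float)-P[:3,3]); f=K(c)
    return c["cx"]-f*q[0]/q[2], c["cy"]+f*q[1]/q[2]
def gold(c):
    h=cv2.cvtColor(c["pixels"],cv2.COLOR_RGB2HSV)
    return cv2.inRange(h,(12,110,90),(32,255,255))
H=dict(black=110,blue=90,red=70,white=50)
E
python3 - <<'E'
from h import *
T=vision.capture("top");S=vision.capture("side")
Vt=dict(black=(172,218),blue=(446,222),red=(356,207),white=(275,207))
Vs=dict(black=(234,120),blue=(406,308),red=(346,230),white=(295,185))
tiles=dict(brown=(384,125),yellow=(340,128),green=(299,135),grey=(254,145))
ts=dict(brown=(449,225),yellow=(409,197),green=(374,176),grey=(337,156))
def comps(m,p,r=18):
    u,v=p; w=m[v-r:v+r,u-r:u+r]; cs,_=cv2.findContours(w.copy(),cv2.RETR_EXTERNAL,cv2.CHAIN_APPROX_NONE)
    return sorted([c+[u-r,v-r] for c in cs],key=lambda c:-len(c))
for n in H:
  for c,V in((T,Vt),(S,Vs)):
    a=[k for k in comps(gold(c),V[n]) if len(k)>=6][:2]
    for k in a:
        e=cv2.fitEllipse(k); print(n,np.round(e[0],1),np.round(e[1],1),np.round(onz(c,*e[0],H[n]),1))
for n in tiles:
  for c,V in((T,tiles),(S,ts)):
    I=cv2.GaussianBlur(c["pixels"],(3,3),0); u,v=V[n]
    m=np.zeros((402,642),np.uint8)
    cv2.floodFill(I.copy(),m,(u,v),0,(28,)*3,(28,)*3,8|(255<<8)|cv2.FLOODFILL_MASK_ONLY|cv2.FLOODFILL_FIXED_RANGE)
    cs,_=cv2.findContours(m[1:-1,1:-1],cv2.RETR_EXTERNAL,cv2.CHAIN_APPROX_NONE);k=max(cs,key=cv2.contourArea)
    q=np.array([onz(c,*p[0],26)[:2] for p in k],np.float32)
    print(n,cv2.minAreaRect(q))
w=np.hstack([cv2.resize(T["pixels"][v-24:v+24,u-24:u+24],(200,200),interpolation=0) for u,v in Vt.values()])
w2=np.hstack([cv2.resize(S["pixels"][v-30:v+44,u-37:u+37],(200,200),interpolation=0) for u,v in Vs.values()])
cv2.imwrite("pics/crop.png",np.vstack([w,w2])[:,:,::-1])
E
```

```text
black [166.2 216.9] [19.  20.8] [442.4 276.5 110. ]
black [233.6 124.9] [23.  27.7] [430.5 246.1 110. ]
black [232.4 117.5] [11. 17.] [441.2 272.9 110. ]
blue [450.1 220.4] [15.3 16.1] [ 432. -266.   90.]
blue [407.5 308.6] [20.6 23.6] [ 432.2 -268.1   90. ]
blue [390.9 322.6] [1.1 5.2] [ 399.3 -270.7   90. ]
red [356.9 204.8] [13.8 14.4] [468.4 -87.   70. ]
red [346.6 235.5] [16.9 22. ] [ 457.7 -102.3   70. ]
red [346.8 227.9] [12.5 16.4] [468.4 -89.   70. ]
white [273.6 205.3] [ 9.4 10.1] [472.7  82.1  50. ]
white [295.2 181.8] [ 8.  11.1] [473.1  81.1  50. ]
white [300.5 191.5] [0.1 0.4] [466.1  51.3  50. ]
brown ((655.3972778320312, -158.66293334960938), (56.2611083984375, 54.373573303222656), 8.813202857971191)
brown ((655.2672119140625, -161.03878784179688), (59.25288772583008, 57.17107009887695), 9.640856742858887)
yellow ((650.4988403320312, -60.072906494140625), (54.98112106323242, 53.27447509765625), 9.447375297546387)
yellow ((651.5194702148438, -62.093040466308594), (56.36714172363281, 56.731163024902344), 9.741647720336914)
green ((633.634033203125, 29.242002487182617), (55.861454010009766, 53.06714630126953), 9.091796875)
green ((632.277587890625, 26.109325408935547), (61.45295715332031, 59.57068634033203), 9.125269889831543)
grey ((610.533447265625, 127.47866821289062), (61.452632904052734, 58.478065490722656), 8.520853042602539)
grey ((608.701171875, 123.89035034179688), (63.82155227661133, 61.22352981567383), 8.647662162780762)
```

View pics/crop.png

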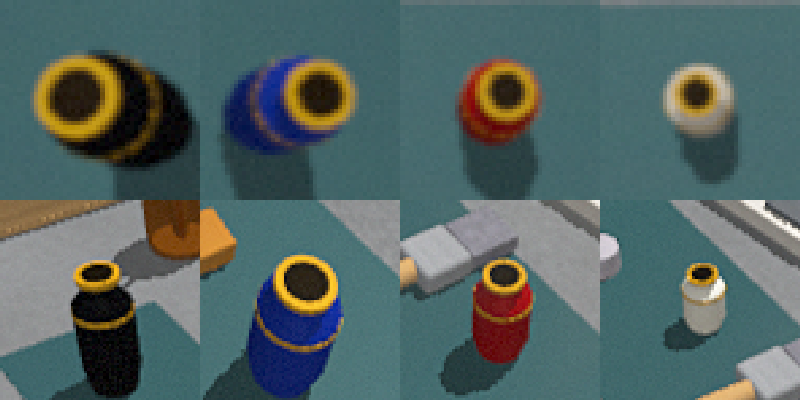

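The crop confirms all four: each has a gold rim and gold band in the right colour. I'll close along world x, since the clutter lies in y, and place shortest first: white, red, blue, black.

```bash
python3 -m pendant '{"dp":[[-0.03,-0.02,0],[-0.08,-0.057,0.01],[-0.13,-0.095,0.02],[-0.18,-0.13,0.04],[-0.23,-0.165,0.06],[-0.28,-0.2,0.08],[-0.33,-0.235,0.1],[-0.38,-0.27,0.1]],"rotation":[[0,0,0.158],[0,0,0.316],[0,0,0.474],[0,0,0.632],[0,0,0.79],[0,0,0.948],[0,0,1.106],[0,0,1.261]]}' 0.06; python3 -c "
from h import *
print(get_obs()['joint_positions'])"
```

```text
time: 1.2
tool_pos: [435.7, 130.5, 125.8]
tcp_rot: [-3.139, 0.0, 1.566]
contact_force: [0.4, -1.2, 0.6]
grip_width: 59.7
finger_force: 0.0
[1.22148956e-01 3.34289957e-01 1.85232288e+00 3.37317948e-04
 9.57311326e-01 1.27068947e-01]
```

```bash
python3 -m pendant '{"dp":[[-0.025,0.018,0],[-0.045,0.033,0],[-0.045,0.033,0.01],[-0.045,0.033,0.06],[-0.045,0.033,0.1],[-0.045,0.033,0.118],[-0.045,0.033,0.118],[-0.045,0.033,0.118]],"rotation":[[0,0,0],[0,0,0],[0,0,0],[0,0,0],[0,0,0],[0,0,0],[0,0,0],[0,0,0]]}'
```

```text
time: 2.2
tool_pos: [468.7, 87.9, 9.5]
tcp_rot: [3.141, -0.0, 1.571]
contact_force: [-0.1, 0.4, 0.6]
grip_width: 60.2
finger_force: 0.0
```

```bash
python3 -m pendant '{"dp":[[-0.003,0.002,0.002],[-0.006,0.004,0.002],[-0.006,0.004,0.002]],"rotation":[[0,0,0],[0,0,0],[0,0,0]]}'; python3 - <<'E'
from h import *
c=vision.capture("side"); cv2.imwrite("pics/s1.png",cv2.resize(c["pixels"][100:260,190:410],None,fx=3,fy=3)[:,:,::-1])
print([get_obs()["tool_pos"] for i in range(3)])
E
```

```text
time: 2.58
tool_pos: [473.1, 81.0, 7.3]
tcp_rot: [3.141, -0.0, 1.57]
contact_force: [0.1, -0.8, 0.2]
grip_width: 60.0
finger_force: 0.0
[array([472.88713064,  81.12802583,   7.23076867]), array([472.88713064,  81.12802583,   7.23076867]), array([472.88713064,  81.12802583,   7.23076867])]
```

View pics/s1.png

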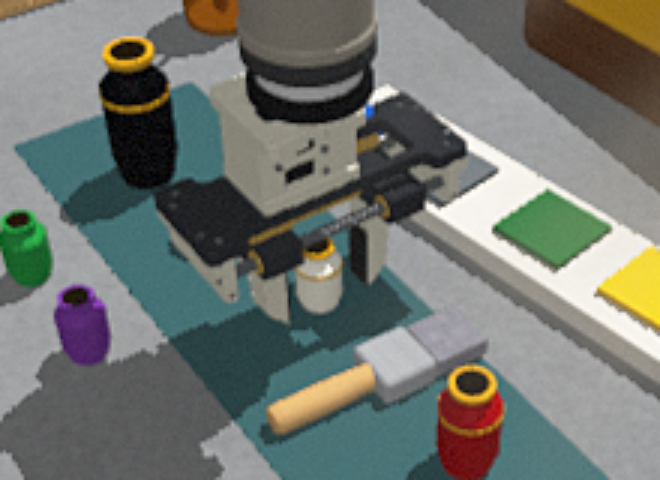

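The crop shows the white vase at about (318,285), centred between the fingers. I'll close and lift.

```bash
python3 -m pendant '{"dp":[[0,0,0],[0,0,0],[0,0,0],[0,0,0],[0,0,0],[0,0,0],[0,0,0],[0,0,0]],"rotation":[[0,0,0],[0,0,0],[0,0,0],[0,0,0],[0,0,0],[0,0,0],[0,0,0],[0,0,0]]}' 0.02
```

```text
time: 3.62
tool_pos: [472.6, 81.3, 7.0]
tcp_rot: [3.142, -0.0, 1.571]
contact_force: [-0.7, 0.1, -0.3]
grip_width: 31.3
finger_force: 30.0
```

```bash
python3 -m pendant '{"dp":[[0,0,-0.02],[0,0,-0.05],[0.01,0.03,-0.06],[0.022,0.07,-0.06],[0.035,0.11,-0.06],[0.044,0.137,-0.06],[0.044,0.137,-0.06],[0.044,0.137,-0.05]],"rotation":[[0,0,0],[0,0,0],[0,0,0],[0,0,0],[0,0,0],[0,0,0],[0,0,0],[0,0,0]]}'; python3 - <<'E'
from h import *
T=vision.capture("top"); S=vision.capture("side")
m=gold(S); print(get_obs()["tool_pos"], "exp px", proj(S,get_obs()["tool_pos"]+[0,0,-7]))
cv2.imwrite("pics/s2.png",cv2.resize(S["pixels"][60:220,240:460],None,fx=3,fy=3)[:,:,::-1])
E
```

```text
time: 4.62
tool_pos: [609.0, 125.2, 56.8]
tcp_rot: [-3.142, 0.0, 1.571]
contact_force: [-0.3, -0.5, -1.1]
grip_width: 32.0
finger_force: 30.0
[607.59826193 124.91770238  55.35319825] exp px (np.float64(336.15526200955475), np.float64(148.36509034261047))
```

View pics/s2.png

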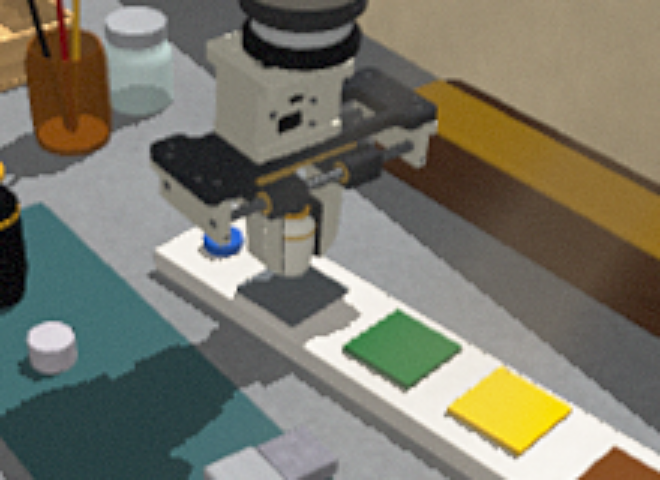

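The white vase is held upright above the grey tile, at about (295,265) in the crop. I'll lower it, then release.

```bash
python3 -m pendant '{"dp":[[0,0,0.012],[0,0,0.02],[0,0,0.023],[0,0,0.0235],[0,0,0.0235],[0,0,0.0235]],"rotation":[[0,0,0],[0,0,0],[0,0,0],[0,0,0],[0,0,0],[0,0,0]]}'
```

```text
time: 5.48
tool_pos: [609.8, 125.4, 33.7]
tcp_rot: [3.141, -0.0, 1.571]
contact_force: [-1.6, -0.3, -0.2]
grip_width: 31.0
finger_force: 30.0
```

```bash
python3 -m pendant '{"dp":[[0,0,0],[0,0,0],[0,0,0],[0,0,0],[0,0,0],[0,0,-0.02],[0,0,-0.06],[0,0,-0.1]],"rotation":[[0,0,0],[0,0,0],[0,0,0],[0,0,0],[0,0,0],[0,0,0],[0,0,0],[0,0,0]]}' 0.065
```

```text
time: 6.48
tool_pos: [609.4, 125.3, 134.3]
tcp_rot: [-3.141, -0.0, 1.571]
contact_force: [0.0, 0.6, 0.7]
grip_width: 64.6
finger_force: 0.0
```

```bash
python3 -m pendant '{"dp":[[-0.025,-0.016,0],[-0.065,-0.042,0],[-0.105,-0.07,0],[-0.145,-0.096,0],[-0.185,-0.122,0],[-0.2135,-0.141,0],[-0.2135,-0.141,0],[-0.2135,-0.141,0.02]],"rotation":[[0,0,0],[0,0,0],[0,0,0],[0,0,0],[0,0,0],[0,0,0],[0,0,0],[0,0,0]]}'; python3 - <<'E'
from h import *
T=vision.capture("top"); S=vision.capture("side");print(get_obs()["tool_pos"])
for c,z in((S,76),):
    u,v=map(int,proj(c,(609,125,z))); print(u,v)
    m=gold(c)[v-12:v+12,u-12:u+12]; cs,_=cv2.findContours(m,cv2.RETR_EXTERNAL,cv2.CHAIN_APPROX_NONE)
    for k in cs:
        if len(k)>5:
            e=cv2.fitEllipse(k+[[u-12,v-12]]);print(e,onz(c,*e[0],z))
E
```

```text
time: 7.48
tool_pos: [470.1, -88.4, 114.6]
tcp_rot: [3.137, 0.001, 1.57]
contact_force: [0.3, 0.3, -0.5]
grip_width: 65.2
finger_force: 0.0
[468.03064416 -87.24342609 112.19450623]
337 137
```

```bash
python3 -m pendant '{"dp":[[0,0,0.03],[0,0,0.07],[0,0,0.092],[0,0,0.096],[0,0,0.096],[0,0,0.096]],"rotation":[[0,0,0],[0,0,0],[0,0,0],[0,0,0],[0,0,0],[0,0,0]]}';  python3 - <<'E'
from h import *
S=vision.capture("side")
a=cv2.resize(S["pixels"][150:290,270:420],None,fx=2.6,fy=2.6);b=cv2.resize(S["pixels"][80:220,260:410],None,fx=2.6,fy=2.6)
cv2.imwrite("pics/s3.png",np.hstack([a,b])[:,:,::-1]);print(get_obs()["tool_pos"])
E
```

```text
time: 8.32
tool_pos: [469.5, -88.3, 18.6]
tcp_rot: [3.14, 0.001, 1.571]
contact_force: [-0.6, -0.4, -1.2]
grip_width: 65.2
finger_force: 0.0
[469.41675117 -88.29430537  18.4909757 ]
```

View pics/s3.png

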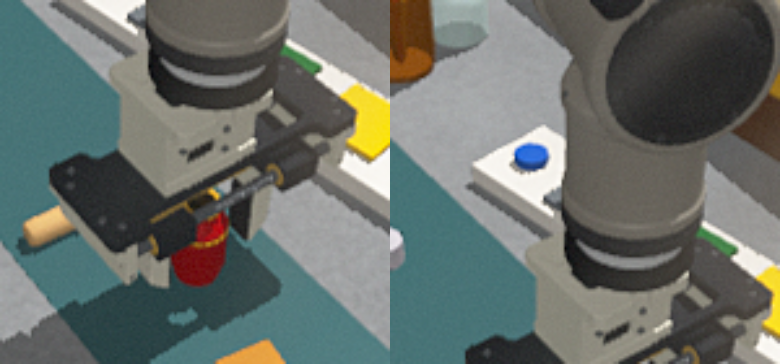

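The red vase at about (200,245) is between the pads; the arm hides the white one in this view. I'll grip and lift.

```bash
python3 -m pendant '{"dp":[[0,0,0],[0,0,0],[0,0,0],[0,0,0],[0,0,0],[0,0,0],[0,0,-0.02],[0,0,-0.05]],"rotation":[[0,0,0],[0,0,0],[0,0,0],[0,0,0],[0,0,0],[0,0,0],[0,0,0],[0,0,0]]}' 0.025
```

```text
time: 9.38
tool_pos: [467.8, -87.9, 67.1]
tcp_rot: [-3.139, -0.001, 1.571]
contact_force: [0.7, -0.3, -1.0]
grip_width: 37.4
finger_force: 30.0
```

```bash
python3 -m pendant '{"dp":[[0.015,0.021,-0.01],[0.04,0.057,-0.01],[0.068,0.097,-0.01],[0.095,0.135,-0.01],[0.1155,0.1645,-0.01],[0.1155,0.1645,-0.01],[0.1155,0.1645,0],[0.1155,0.1645,0.01]],"rotation":[[0,0,0],[0,0,0],[0,0,0],[0,0,0],[0,0,0],[0,0,0],[0,0,0],[0,0,0]]}'; python3 - <<'E'
from h import *
T=vision.capture("top"); S=vision.capture("side")
a=cv2.resize(S["pixels"][90:230,290:440],None,fx=2.6,fy=2.6);b=cv2.resize(T["pixels"][80:220,220:370],None,fx=2.6,fy=2.6)
cv2.imwrite("pics/s4.png",np.hstack([a,b])[:,:,::-1]);print(get_obs()["tool_pos"])
E
```

```text
time: 10.38
tool_pos: [632.0, 26.6, 56.4]
tcp_rot: [-3.14, -0.0, 1.57]
contact_force: [0.1, -0.2, -0.8]
grip_width: 37.2
finger_force: 30.0
[631.44592593  26.69840367  55.68643543]
```

View pics/s4.png

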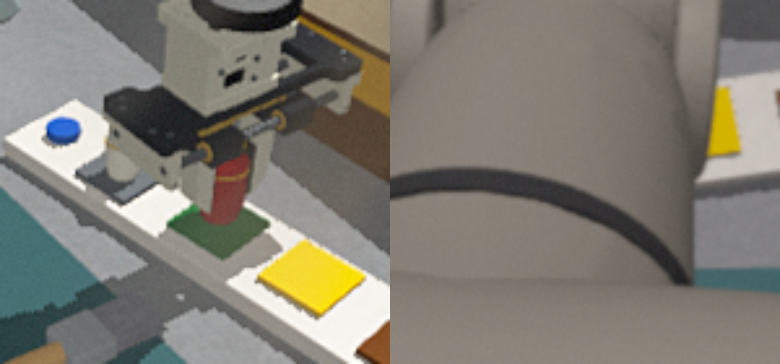

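White stands on the grey tile at (122,165); red hangs upright over green at (225,195). I'll lower it and release.

```bash
python3 -m pendant '{"dp":[[0.0005,0.0005,0.007],[0.001,0.001,0.012],[0.001,0.001,0.0135],[0.001,0.001,0.0135],[0.001,0.001,0.0135]],"rotation":[[0,0,0],[0,0,0],[0,0,0],[0,0,0],[0,0,0]]}'
```

```text
time: 11.1
tool_pos: [634.3, 28.3, 44.2]
tcp_rot: [3.141, -0.0, 1.571]
contact_force: [0.5, -0.7, -0.3]
grip_width: 37.5
finger_force: 30.0
```

```bash
python3 -m pendant '{"dp":[[0,0,0],[0,0,0],[0,0,0],[0,0,0],[0,0,0],[0,0,-0.02],[0,0,-0.06],[0,0,-0.1]],"rotation":[[0,0,0],[0,0,0],[0,0,0],[0,0,0],[0,0,0],[0,0,0],[0,0,0],[0,0,0]]}' 0.07
```

```text
time: 12.1
tool_pos: [633.9, 28.4, 144.8]
tcp_rot: [-3.141, -0.0, 1.571]
contact_force: [1.3, 0.3, 0.4]
grip_width: 70.2
finger_force: 0.0
```

```bash
python3 -m pendant '{"dp":[[-0.025,-0.017,0],[-0.07,-0.048,0],[-0.115,-0.079,0],[-0.16,-0.11,0],[-0.205,-0.14,0],[-0.25,-0.171,0],[-0.28,-0.192,0],[-0.295,-0.202,0]],"rotation":[[0,0,0],[0,0,0],[0,0,0],[0,0,0],[0,0,0],[0,0,0],[0,0,0],[0,0,0]]}'; python3 -m pendant '{"dp":[[0,0,0],[0,0,0]],"rotation":[[0,0,0],[0,0,0]]}'
```

```text
time: 13.1
tool_pos: [431.2, -268.1, 144.1]
tcp_rot: [3.141, 0.0, 1.569]
contact_force: [0.6, 0.1, 0.5]
grip_width: 70.1
finger_force: 0.0
time: 13.35
tool_pos: [432.8, -265.7, 143.9]
tcp_rot: [3.141, -0.0, 1.572]
contact_force: [0.1, 0.5, 0.8]
grip_width: 70.3
finger_force: 0.0
```

```bash
python3 -m pendant '{"dp":[[0,0,0.03],[0,0,0.07],[-0.001,0,0.1],[-0.001,0,0.11],[-0.001,0,0.11],[-0.001,0,0.11]],"rotation":[[0,0,0],[0,0,0],[0,0,0],[0,0,0],[0,0,0],[0,0,0]]}';  python3 - <<'E'
from h import *
S=vision.capture("side")
a=cv2.resize(S["pixels"][230:370,330:480],None,fx=2.6,fy=2.6);b=cv2.resize(S["pixels"][110:250,270:420],None,fx=2.6,fy=2.6)
cv2.imwrite("pics/s5.png",np.hstack([a,b])[:,:,::-1])
E
```

```text
time: 14.1
tool_pos: [433.0, -267.9, 35.1]
tcp_rot: [3.14, 0.001, 1.571]
contact_force: [0.5, 0.3, -0.4]
grip_width: 69.8
finger_force: 0.0
```

View pics/s5.png

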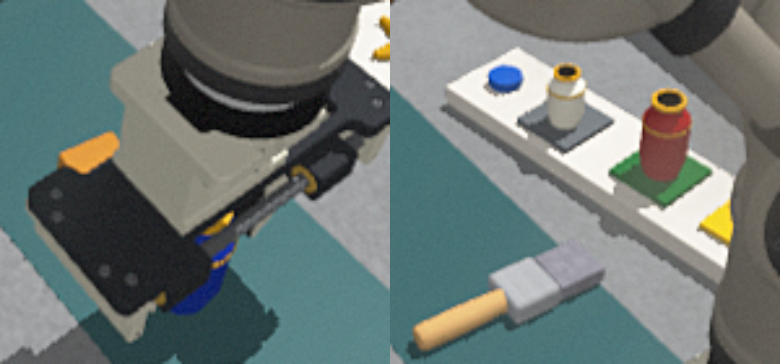

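Blue at (205,275) is between the fingers. On the right, white at (565,100) and red at (665,140) stand upright, centred on their tiles.

```bash
python3 -m pendant '{"dp":[[0,0,0],[0,0,0],[0,0,0],[0,0,0],[0,0,0],[0,0,0],[0,0,-0.02],[0,0,-0.05]],"rotation":[[0,0,0],[0,0,0],[0,0,0],[0,0,0],[0,0,0],[0,0,0],[0,0,0],[0,0,0]]}' 0.03
```

```text
time: 15.15
tool_pos: [431.3, -267.0, 83.3]
tcp_rot: [-3.139, -0.002, 1.571]
contact_force: [0.4, 0.1, -1.6]
grip_width: 43.6
finger_force: 30.0
```

```bash
python3 -m pendant '{"dp":[[0.015,0.016,-0.01],[0.045,0.048,-0.015],[0.08,0.085,-0.015],[0.115,0.122,-0.015],[0.15,0.16,-0.015],[0.18,0.192,-0.015],[0.206,0.219,-0.015],[0.206,0.219,-0.015]],"rotation":[[0,0,0],[0,0,0],[0,0,0],[0,0,0],[0,0,0],[0,0,0],[0,0,0],[0,0,0]]}'; python3 -m pendant '{"dp":[[0,0,0.01],[0,0,0.02],[0,0,0.02]],"rotation":[[0,0,0],[0,0,0],[0,0,0]]}'
```

```text
time: 16.15
tool_pos: [652.0, -59.3, 97.8]
tcp_rot: [-3.141, -0.001, 1.574]
contact_force: [0.5, -1.5, -1.8]
grip_width: 43.5
finger_force: 30.0
time: 16.52
tool_pos: [649.7, -62.4, 77.4]
tcp_rot: [-3.139, -0.001, 1.57]
contact_force: [-0.1, -0.2, -1.0]
grip_width: 43.4
finger_force: 30.0
```

```bash
python3 -m pendant '{"dp":[[0,0,0.008],[0,0,0.015],[0,0,0.018],[0,0,0.0185],[0,0,0.0185],[0,0,0.0185]],"rotation":[[0,0,0],[0,0,0],[0,0,0],[0,0,0],[0,0,0],[0,0,0]]}';  python3 - <<'E'
from h import *
S=vision.capture("side")
cv2.imwrite("pics/s6.png",cv2.resize(S["pixels"][110:270,300:500],None,fx=3,fy=3)[:,:,::-1])
E
```

```text
time: 17.27
tool_pos: [651.2, -61.7, 60.6]
tcp_rot: [3.141, -0.0, 1.571]
contact_force: [0.8, -1.0, -1.4]
grip_width: 43.6
finger_force: 30.0
```

View pics/s6.png

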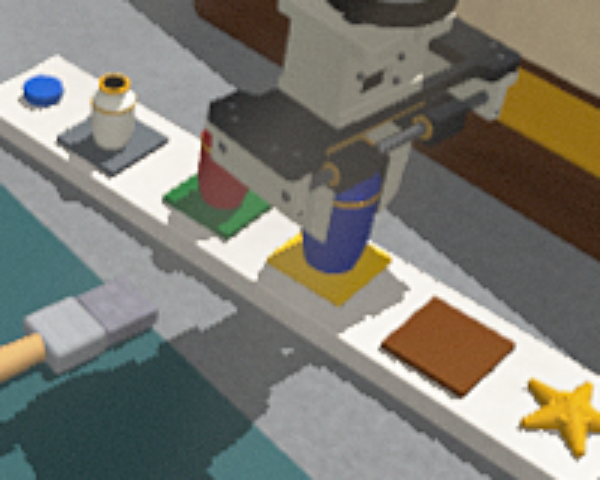

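Blue (340,240) sits upright, centred on the yellow tile. Releasing.

```bash
python3 -m pendant '{"dp":[[0,0,0],[0,0,0],[0,0,0],[0,0,0],[0,0,0],[0,0,-0.02],[0,0,-0.06],[0,0,-0.1]],"rotation":[[0,0,0],[0,0,0],[0,0,0],[0,0,0],[0,0,0],[0,0,0],[0,0,0],[0,0,0]]}' 0.08
```

```text
time: 18.32
tool_pos: [650.9, -61.6, 161.3]
tcp_rot: [-3.141, -0.0, 1.571]
contact_force: [-0.1, 0.4, 0.4]
grip_width: 80.1
finger_force: 0.0
```

```bash
python3 -m pendant '{"dp":[[0.025,-0.016,0],[0.07,-0.044,0],[0.12,-0.075,0],[0.17,-0.106,0],[0.22,-0.137,0],[0.27,-0.168,0],[0.31,-0.193,0],[0.336,-0.209,0]],"rotation":[[0,0,0],[0,0,0],[0,0,0],[0,0,0],[0,0,0],[0,0,0],[0,0,0],[0,0,0]]}'; python3 -m pendant '{"dp":[[0,0,0],[0,0,0],[0,0,0]],"rotation":[[0,0,0],[0,0,0],[0,0,0]]}'
```

```text
time: 19.32
tool_pos: [440.7, 276.1, 160.8]
tcp_rot: [3.141, -0.0, 1.573]
contact_force: [-0.4, -0.3, 0.6]
grip_width: 80.1
finger_force: 0.0
time: 19.7
tool_pos: [442.8, 273.4, 160.5]
tcp_rot: [3.141, 0.0, 1.569]
contact_force: [-0.6, 0.2, 0.1]
grip_width: 79.9
finger_force: 0.0
```

```bash
python3 -m pendant '{"dp":[[0,0,0.03],[0,0,0.07],[0,0,0.1],[0,0,0.109],[0,0,0.109],[0,0,0.109]],"rotation":[[0,0,0],[0,0,0],[0,0,0],[0,0,0],[0,0,0],[0,0,0]]}';  python3 - <<'E'
from h import *
S=vision.capture("side")
cv2.imwrite("pics/s7.png",cv2.resize(S["pixels"][50:270,170:470],None,fx=2.5,fy=2.5)[:,:,::-1])
E
```

```text
time: 20.45
tool_pos: [443.1, 274.5, 52.7]
tcp_rot: [3.139, -0.001, 1.57]
contact_force: [-0.2, -0.2, -0.0]
grip_width: 79.9
finger_force: 0.0
```

View pics/s7.png

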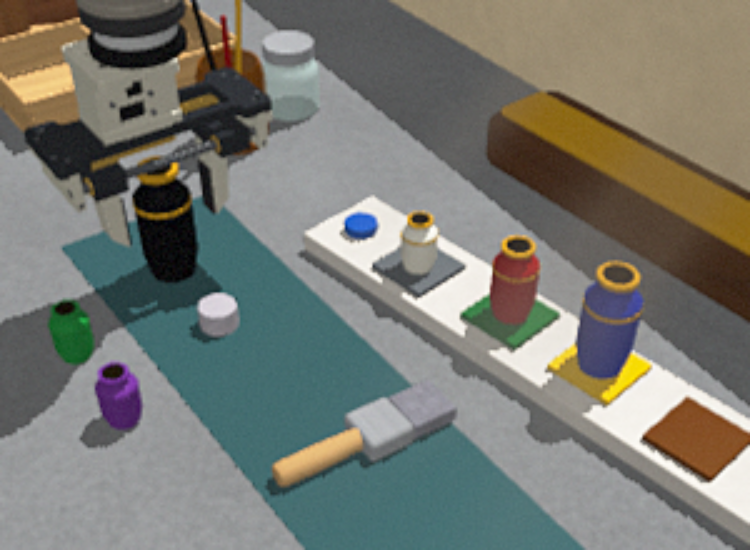

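White (420,245), red (515,285) and blue (610,325) stand on their tiles, and black (168,230) is between the fingers. I'll grip and lift well up, so it clears the others.

```bash
python3 -m pendant '{"dp":[[0,0,0],[0,0,0],[0,0,0],[0,0,0],[0,0,0],[0,0,-0.02],[0,0,-0.06],[0,0,-0.1]],"rotation":[[0,0,0],[0,0,0],[0,0,0],[0,0,0],[0,0,0],[0,0,0],[0,0,0],[0,0,0]]}' 0.035
```

```text
time: 21.5
tool_pos: [441.6, 274.1, 151.9]
tcp_rot: [-3.14, 0.001, 1.571]
contact_force: [0.2, 0.7, -1.6]
grip_width: 49.3
finger_force: 30.0
```

```bash
python3 -m pendant '{"dp":[[-0.015,0,-0.02],[-0.05,0.01,-0.05],[-0.1,0.03,-0.05],[-0.15,0.055,-0.05],[-0.2,0.08,-0.05],[-0.25,0.105,-0.05],[-0.29,0.13,-0.05],[-0.31,0.14,-0.05]],"rotation":[[0,0,0],[0,0,0],[0,0,0],[0,0,0],[0,0,0],[0,0,0],[0,0,0],[0,0,0]]}'; python3 -m pendant '{"dp":[[-0.03,0.018,0],[-0.07,0.042,0],[-0.105,0.062,0],[-0.124,0.073,0],[-0.124,0.073,0],[-0.124,0.073,0.02],[-0.124,0.073,0.05],[-0.124,0.073,0.08]],"rotation":[[0,0,0],[0,0,0],[0,0,0],[0,0,0],[0,0,0],[0,0,0],[0,0,0],[0,0,0]]}'; python3 -m pendant '{"dp":[[0,0,0],[0,0,0]],"rotation":[[0,0,0],[0,0,0]]}'
```

```text
time: 22.5
tool_pos: [582.7, -37.9, 200.6]
tcp_rot: [-3.141, -0.0, 1.569]
contact_force: [-0.6, 0.3, -2.8]
grip_width: 49.4
finger_force: 30.0
time: 23.5
tool_pos: [654.5, -157.7, 120.7]
tcp_rot: [-3.141, -0.001, 1.572]
contact_force: [0.5, 0.7, -2.7]
grip_width: 49.5
finger_force: 30.0
time: 23.75
tool_pos: [655.6, -159.0, 122.9]
tcp_rot: [3.14, 0.0, 1.572]
contact_force: [-0.6, 0.1, -1.2]
grip_width: 49.1
finger_force: 30.0
```

```bash
python3 -m pendant '{"dp":[[-0.001,0,0.015],[-0.001,0,0.03],[-0.001,0,0.04],[-0.001,0,0.0432],[-0.001,0,0.0432],[-0.001,0,0.0432],[-0.001,0,0.0432]],"rotation":[[0,0,0],[0,0,0],[0,0,0],[0,0,0],[0,0,0],[0,0,0],[0,0,0]]}';  python3 - <<'E'
from h import *
S=vision.capture("side")
cv2.imwrite("pics/s8.png",cv2.resize(S["pixels"][110:290,320:520],None,fx=3,fy=3)[:,:,::-1])
E
```

```text
time: 24.62
tool_pos: [655.3, -160.7, 78.4]
tcp_rot: [3.141, 0.0, 1.571]
contact_force: [0.2, -0.2, -3.0]
grip_width: 48.9
finger_force: 30.0
```

View pics/s8.png

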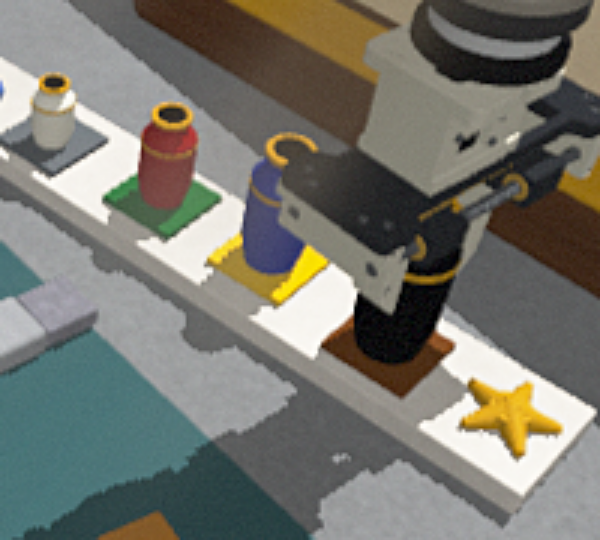

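Black (405,310) is over the brown tile and upright. I'll release, rise and clear the view.

```bash
python3 -m pendant '{"dp":[[0,0,0.0005],[0,0,0.0005],[0,0,0.0005],[0,0,0.0005],[0,0,0.0005],[0,0,-0.02],[0,0,-0.06],[0,0,-0.1]],"rotation":[[0,0,0],[0,0,0],[0,0,0],[0,0,0],[0,0,0],[0,0,0],[0,0,0],[0,0,0]]}' 0.085; python3 -m pendant '{"dp":[[0,-0.02,-0.03],[0,-0.06,-0.03],[0,-0.11,-0.03],[-0.02,-0.16,-0.03],[-0.06,-0.2,-0.03],[-0.1,-0.23,-0.03],[-0.14,-0.25,-0.03],[-0.17,-0.26,-0.03]],"rotation":[[0,0,0],[0,0,0],[0,0,0],[0,0,0],[0,0,0],[0,0,0],[0,0,0],[0,0,0]]}'
python3 - <<'E'
from h import *
T=vision.capture("top");S=vision.capture("side")
tile=dict(black=(655.3,-159.9),blue=(651,-61.1),red=(633,27.7),white=(609.6,125.7))
for n,t in tile.items():
  for c in(T,S):
    z=H[n]+26; u,v=map(int,proj(c,(*t,z)));r=13
    h=cv2.cvtColor(c["pixels"],cv2.COLOR_RGB2HSV);m=cv2.inRange(h,(10,90,60),(35,255,255))[v-r:v+r,u-r:u+r]
    cs,_=cv2.findContours(m,cv2.RETR_EXTERNAL,cv2.CHAIN_APPROX_NONE);k=max(cs,key=len,default=None)
    if k is not None and len(k)>5:
        e=cv2.fitEllipse(k+[[u-r,v-r]]);print(n,np.round(e[1],1),np.round(onz(c,*e[0],z)[:2]-t,1))
a=cv2.resize(S["pixels"][90:290,270:530],(400,308));b=cv2.resize(T["pixels"][60:260,190:450],(400,308))
cv2.imwrite("pics/f.png",np.hstack([a,b])[:,:,::-1])
E
```

```text
time: 25.68
tool_pos: [654.9, -160.6, 179.1]
tcp_rot: [-3.141, -0.0, 1.571]
contact_force: [-0.6, -0.6, -0.2]
grip_width: 84.9
finger_force: 0.0
time: 26.68
tool_pos: [394.0, -332.3, 208.6]
tcp_rot: [3.141, 0.001, 1.569]
contact_force: [-0.5, 0.0, -1.1]
grip_width: 84.7
finger_force: 0.0
black [18.5 18.7] [-0.7  2.6]
blue [15.  15.3] [0.1 0.8]
blue [11.8 17.5] [ 0.3 -0.7]
red [17.8 18.4] [-6.   1.1]
red [ 9.5 13.2] [ 0.8 -0.6]
white [10.2 10.3] [0.9 0.5]
white [ 6.6 10.2] [ 0.7 -1.3]
```

View pics/f.png

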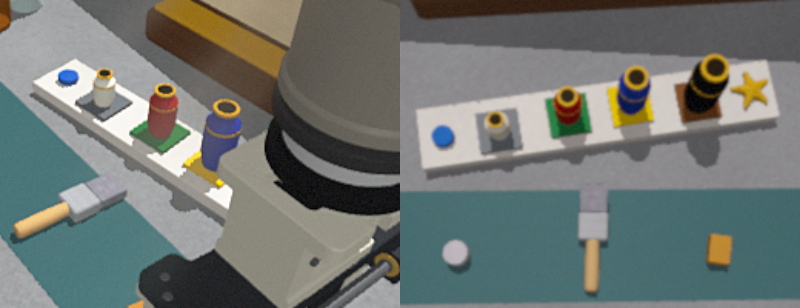

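The right-hand view shows all four upright and within about 3 mm of their tile centres: white (497,125), red (568,105), blue (634,92) and black (708,88) next to the star at (750,90). The one larger reading, red's −6 mm in the top view, comes from its rim merging with the gold band; the side view gives 1 mm. Handing in.

```bash
python3 -c "
from plant import workorder
print(workorder.close_job())"
```

```text
the job is handed in; nothing more can be done
None
```

The job is handed in at about 27 s: all four vases stand upright near the middle of their tiles, running black (next to the star), blue, red, white; the hand-in gave no verdict.

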